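# Pop the pipe stub and trap it on the chute

## Robot

A 6-joint arm with a two-finger parallel gripper is mounted at the origin on the work surface. World frame = base frame: x ahead of the robot, y to its left, z up, the work surface at z = 0. Lengths are in m, angles in rad, forces in N, time in s.
With the tool pointing down it reaches from about 0.35 to 0.925 m from the base axis. Payload 6.4 kg.
Tool frame: the origin (TCP) lies on the centre line of the jaws, within the pads' length; the fingertips stand bot.finger_overhang ahead of it and the grasp point (between the pads) lies 5 mm behind it (bot.finger_overhang is the distance from the TCP to the fingertips, in m); z points along the fingers, y is the line along which they close (so a half turn about z gives the same grasp; the last joint's range is limited). The gripper opens to 85 mm and grips with 20 to 120 N. Pads are 22 mm wide; open, the fingers measure 114 mm over their backs; the gripper's body (76 mm by 85 mm) begins 54 mm behind the grasp point. The pads swing forward as they close: fully open they stand 13 mm farther back than shut.
Start: joints at [-1.298, 0.245, 1.558, -0, 1.339, -0.174], TCP at [0.281, -0.586, 0.245] pointing down, gripper open.
Joint ranges: [-3.13, 3.13], [-1.02, 2.26], [0.13, 2.54], [-0.95, 4.09], [0.21, 2.88], [-2.74, 2.74]. Speed limits (rad/s): [2.57, 2.57, 3.14, 3.14, 3.14, 3.14].

## Interface

Orientations are given as a unit quaternion [x, y, z, w].
In Python, from cell import bot, claw, ik, get_state, imaging, job gives the robot as it stands. The module is installed in compiled form; this text tells all that it offers. Calls block until the motion is done:
- bot.move_pose(position, orientation): joint-space move of the TCP to a pose.
- bot.move_l(position, ori=None, rate=0.15, contact_N=None): straight line of the TCP; ori=None keeps the orientation; rate is the mean speed in m/s. With contact_N (N) it stops when the force on the tool has changed by that much, and returns True; else False.
- bot.goto_joints(angles): joint-space move.
- claw.command_gripper(opening, grasp_force=None): finger opening in m; grasp_force is the grip in N (None keeps the last); returns when the fingers have stopped.
- bot.sleep(seconds).
- ik(position, orientation): joint angles nearest the present ones, or None.
- get_state(): the state.
- imaging.read_camera(name): name is "side" or "top"; returns (picture, depth): 420x560x3 uint8, red, green, blue; 420x560 float32, m along the optical axis (not along the pixel's ray), 0 where there is no reading.
- imaging.camera_params(name): a dict with "fx", "fy", "cx", "cy" (pixels), "T" (4x4, takes a point from camera to world coordinates). Camera axes: x right, y down, z forward; pixel columns grow to the right and rows downward; lengths in m; the calibration is good to about 2 mm. A picture is of the moment at which its call begins. camera_params takes no time and is no camera call.
A pose or a line that the arm cannot do raises bot.IKError and nothing moves.
- job.finish_job(): hands the job in; it is judged then, once.
The state is a dict: "clock": time; "joint_positions": joint angles; "qd": joint speeds; "effort": joint torques, N m; "tool_pos": TCP position; "ee_rot": TCP orientation; "wrist_force": force on the tool from outside, world axes, zero at the start; "ft_torque": the same for the moment, N m; "opening": finger opening in m; "grip_force": force on a finger pad.
Only numpy, scipy, OpenCV 4.12 (cv2) and the standard library are available. Lean on these libraries where they do the work, as an engineer would, in place of code of your own. Each camera call takes 0.05 s, during which the arm holds its last target. There are 200 camera calls.

## Task

Press the green plunger of the red pipe-stub ejector fully down with one fingertip so that the short pipe stub pops out of its nest, and with the other finger standing in the chute stop the stub on the orange stretch before it rolls away into the scrap tray. Do not touch the stub while it is in its nest, never pinch it and lift it, and leave the loose things round about where they are. Finish while holding: the plunger still fully down under one finger and the stub lying still against the other.

Things in the scene. Friction and masses are not known exactly. Their poses are not given: they have to be found in the camera images.
- ejector: Red and grey fixture, 270 mm long, fixed to the table. Origin on the table under the chute's centre line; x points down the chute, y to the green plunger, z up. The grey chute floor runs from x = -45 to 100 mm at height 43 - 0.15 x (mm), 50 mm wide between red walls 5 mm thick, 14 mm above the floor, slick inside. Its orange stretch (x -30 to 45) is where the stub is to be trapped.
- nest (a point): Centre of the floor of the nest (ejector's x -59, y 0, z 42 mm), a pocket behind a lip 7 mm high at x = -45; its back wall is 72 mm high. Pressing the plunger raises a sloping lifter through this floor, 1.9 mm for each mm pressed; after 7 to 9 mm of plunger travel the stub rolls over the lip and would run down the chute in well under a second: have the other finger in the chute first.
- chute_end (a point): Middle of the lower end of the chute floor (ejector's x 100, z 28 mm). Past it lies a small open scrap tray (x 103 to 174 mm, walls 30 to 40 mm high), where the stub must not go.
- plunger (a joint): Travel of the green plunger straight down: 0 = up (as at the start), 0.010 m = fully down. It springs back when let go; it takes about 2 N to start and 6 to 8 N to hold fully down, then meets a hard stop.
- plunger_top (a point): Centre of the flat top of the green round plunger, 28 mm in diameter; moves with it. 56 mm above the table when up, 46 mm when down; at x = 25, y = 58 mm in the ejector's frame, 58 mm square across from the chute's centre line. The red housing below it is 44 x 40 mm, 33 mm high.
- stop_point (a point): Point on the chute floor, on its centre line, straight across from the plunger (ejector's x 25, y 0, z 39 mm). A fingertip over this point, level with one that holds the plunger down, stands about 7 mm above the floor: low enough to stop the stub. A 22 mm wide finger here stops it with its centre near x = 0.
- stub: Bright short pipe stub, a cylinder 27 mm in diameter and 44 mm long, 60 to 110 g, lying across the chute in the nest; origin at its centre, y along its length. It rolls.
- coupling: Bystander: loose brass pipe coupling standing on the table on the plunger side of the ejector, 40 mm diameter, 34 mm high; origin under its centre. Leave alone.
- nipple: Bystander: loose dark steel pipe piece standing on the table on the side of the ejector away from the plunger, 27 mm diameter, 55 mm high; origin under its centre. Leave alone.
- jaw: Bystander: loose orange clamp jaw, about 100 x 50 x 62 mm; origin under its centre. Leave alone.
- oiler: Bystander: yellow bottle with a red cap, 54 mm diameter, 120 mm high, upright; origin under its centre. Leave alone.
- screwdriver: Bystander: red-handled screwdriver lying on the table. Leave alone.
- wrench: Bystander: steel wrench lying on the table. Leave alone.
- flange: Bystander: dark pipe floor flange lying on the table, 80 mm diameter, 28 mm high; origin under its centre. Leave alone.

How it is judged:
By the outcome, as a careful person would: the job done as asked, in the order asked, and still so for the second after the job is handed in, while the arm keeps its last pose, push and grip.
It also fails if it takes over 29 s, if anything falls off the work surface, if the arm or the gripper's body presses on something with over 40 N, if the wrist force passes 120 N, or if a joint passes its speed limit or range.

## Working session

There is one attempt and no reset: what is moved stays moved. The work goes in short steps, each a Python script; the robot and the scene stay as the last script left them, time stands still between calls to the robot, and variables do not carry over. Pictures are saved under pics/ and viewed, at most 10 in all, crops included, and the job is handed in when it is done.

```bash
mkdir -p pics; cat > h.py <<'E'
import numpy as np, cv2
from cell import bot, claw, ik, get_state, imaging, job
def cap(n,tag):
    im,d=imaging.read_camera(n); np.savez(f'{n}_{tag}.npz',im=im,d=d)
    cv2.imwrite(f'pics/{n}_{tag}.png',im[:,:,::-1]); return im,d
def world(n,d):
    p=imaging.camera_params(n); v,u=np.mgrid[:d.shape[0],:d.shape[1]]
    P=np.stack([(u-p['cx'])/p['fx']*d,(v-p['cy'])/p['fy']*d,d],-1)
    T=np.array(p['T']); return P@T[:3,:3].T+T[:3,3]
def ray(n,u,v,z):
    p=imaging.camera_params(n);T=np.array(p['T'])
    r=T[:3,:3]@np.array([(u-p['cx'])/p['fx'],(v-p['cy'])/p['fy'],1]);o=T[:3,3]
    return o+r*(z-o[2])/r[2]
E
python3 - <<'E'
from h import *
for n in('top','side'):
    cap(n,'a');p=imaging.camera_params(n);print(n,p['fx'],np.round(p['T'],3).tolist())
s=get_state();print(s['clock'],bot.finger_overhang,s['opening'],s['ee_rot'],s['tool_pos'],s['wrist_force'])
E
```

```text
top 466.88773430256623 [[0.059, -0.97, 0.236, 0.284], [-0.998, -0.055, 0.02, -0.042], [-0.006, -0.237, -0.971, 1.076], [0.0, 0.0, 0.0, 1.0]]
side 503.0269055184511 [[-0.748, -0.325, 0.579, -0.167], [-0.664, 0.354, -0.659, 0.708], [0.009, -0.877, -0.481, 0.638], [0.0, 0.0, 0.0, 1.0]]
0.1 0.014 0.08507661783742464 [ 9.75146860e-01  2.21557761e-01 -3.31808818e-05 -8.71431649e-04] [ 0.28073519 -0.58572392  0.24428118] [ 0.26550335  0.38779114 -0.55564342]
```

View pics/top_a.png

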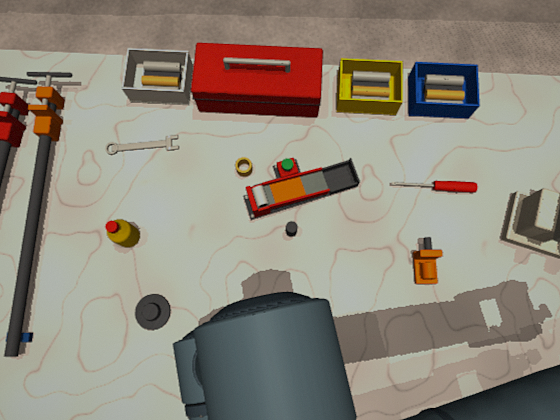

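View pics/side_a.png

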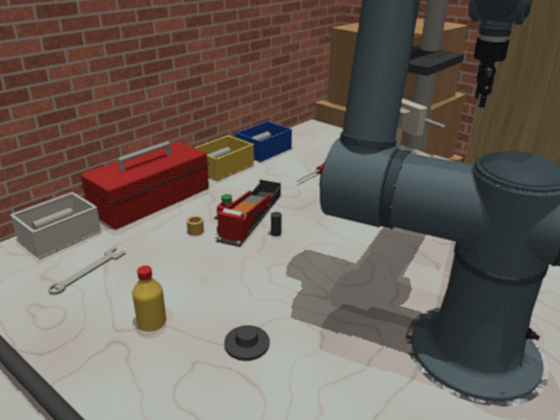

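The top view shows the stub at (262,195), the orange floor at (288,190), the plunger at (288,165), the coupling at (244,166) and the nipple at (291,229). In the side view the plunger is at (227,200), the nipple at (276,223) and the coupling at (195,226). I'll measure these next.

```bash
cat > m.py <<'E'
from h import *
def tri(obs):
    A=[];b=[]
    for n,(u,v) in obs.items():
        p=imaging.camera_params(n);T=np.array(p['T']);r=T[:3,:3]@np.array([(u-p['cx'])/p['fx'],(v-p['cy'])/p['fy'],1]);r/=np.linalg.norm(r)
        M=np.eye(3)-np.outer(r,r);A.append(M);b.append(M@T[:3,3])
    x=np.linalg.lstsq(np.vstack(A),np.hstack(b),rcond=None)[0]
    return x,max(np.linalg.norm(M@x-c) for M,c in zip(A,b))
def mask(n,tag,lo,hi,box):
    f=np.load(f'{n}_{tag}.npz');h=cv2.cvtColor(f['im'],cv2.COLOR_RGB2HSV)
    m=cv2.inRange(h,lo,hi);k=np.zeros_like(m);x0,y0,x1,y1=box;k[y0:y1,x0:x1]=1;return m*k,f['d']
if __name__=='__main__':
    roi={'top':(236,145,365,225),'side':(205,170,290,250)}
    for nm,lo,hi in(('green',(45,100,40),(90,255,255)),('orange',(9,150,120),(20,255,255))):
        ob={}
        for n in roi:
            m,d=mask(n,'a',lo,hi,roi[n]);k,l,st,c=cv2.connectedComponentsWithStats(m)
            i=1+np.argmax(st[1:,4]);ob[n]=c[i];W=world(n,d)[(l==i)&(d>0)]
            print(nm,n,np.round(c[i],1),st[i],'med',np.round(np.median(W,0),4),'zpct',np.round(np.percentile(W[:,2],[5,50,95]),4))
            if nm=='green':
                t=W[W[:,2]>np.percentile(W[:,2],60)];print('  top',np.round(t.mean(0),4))
            else:
                cc=max(cv2.findContours((l==i).astype(np.uint8),0,1)[0],key=cv2.contourArea)
                r=cv2.minAreaRect(cc);bx=cv2.boxPoints(r);q=np.array([ray(n,*p,0.042)for p in bx]);print('  rect',r,np.round(q,4).tolist())
        print(nm,'tri',tri(ob))
    # full fixture: points above the table in the top view
    f=np.load('top_a.npz');W=world('top',f['d']);x0,y0,x1,y1=236,145,365,225
    S=f['im'][y0:y1,x0:x1]; big=cv2.resize(S,None,fx=6,fy=6,interpolation=cv2.INTER_NEAREST)
    f2=np.load('side_a.npz');S2=cv2.resize(f2['im'][170:250,180:300],None,fx=6,fy=6,interpolation=cv2.INTER_NEAREST)
    cv2.imwrite('pics/crop_t.png',big[:,:,::-1]);cv2.imwrite('pics/crop_s.png',S2[:,:,::-1])
E
python3 m.py
```

```text
green top [286.9 164. ] [282 159  11  11 103] med [ 0.65   -0.0307  0.0548] zpct [0.0511 0.0548 0.0577]
  top [ 0.6495 -0.0302  0.0563]
green side [226.2 198. ] [222 195   9   7  56] med [ 0.6449 -0.0272  0.0551] zpct [0.0483 0.0551 0.0573]
  top [ 0.6483 -0.029   0.0567]
green tri (array([ 0.65086481, -0.03120805,  0.05102778]), np.float64(0.0010202922108763202))
orange top [287.2 189.5] [270 177  36  26 614] med [ 0.5935 -0.0345  0.0409] zpct [0.0351 0.0409 0.0467]
  rect ((287.3269348144531, 189.36537170410156), (19.470685958862305, 32.18802261352539), 74.74488067626953) [[0.6032, 0.0077, 0.042], [0.6279, -0.0631, 0.042], [0.5832, -0.0771, 0.042], [0.559, -0.0069, 0.042]]
orange side [243.6 206.7] [233 202  22  12 140] med [ 0.5986 -0.0408  0.0422] zpct [0.0373 0.0422 0.0468]
  rect ((243.326904296875, 207.3654022216797), (20.003847122192383, 10.78638744354248), 11.309932708740234) [[0.6042, -0.0086, 0.042], [0.6388, -0.0492, 0.042], [0.5888, -0.0676, 0.042], [0.5565, -0.0268, 0.042]]
orange tri (array([ 0.59166721, -0.03434403,  0.04712934]), np.float64(0.0003355960610555628))
```

View pics/crop_t.png

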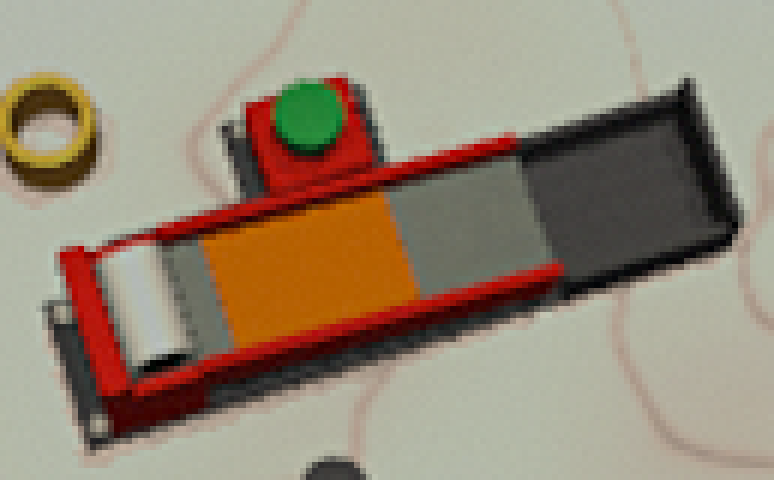

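View pics/crop_s.png

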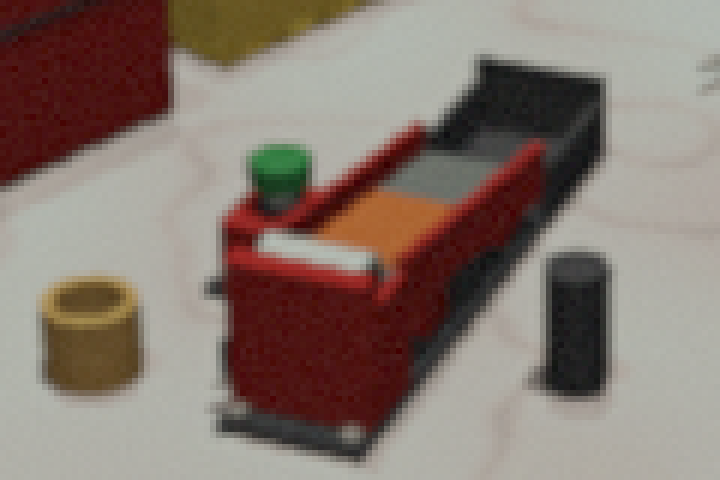

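Both crops match the description: the stub is in the nest, the orange edges run through crop (203,240)-(233,350) and (388,188)-(418,298), and the plunger cap is at crop (310,115). The nipple and coupling are both clear of the fingers' path. Next I'll compute the frame and move above it.

```bash
cat > mv.py <<'E'
from h import *
from scipy.spatial.transform import Rotation as R
c=lambda x,y,z:ray('top',236+(x-2.5)/6,145+(y-2.5)/6,z)
a0,a1=c(203,240,.0475),c(233,350,.0475);b0,b1=c(388,188,.0363),c(418,298,.0363)
W=lambda p,q:(p-q)/np.linalg.norm(p-q)
ey=W(a0,a1)+W(b0,b1);yaw1=np.degrees(np.arctan2(ey[1],ey[0]))-90
ex=(b0+b1-a0-a1)[:2];yaw2=np.degrees(np.arctan2(ex[1],ex[0]))
g=c(310,112,.056)
oc=np.array([.5925,-.0344])   # orange centre: two-view triangulation / depth
e=(g[:2]+[.6495,-.0302])/2-oc; yaw3=np.degrees(np.arctan2(e[1],e[0])-np.arctan2(58,17.5))
print('yaws',yaw1,yaw2,yaw3,'orange len',np.linalg.norm(ex)/2,'g',g,'span',np.linalg.norm(e))
yaw=np.mean([yaw1,yaw2,yaw3]);t=np.radians(yaw)
X=np.array([np.cos(t),np.sin(t),0]);Y=np.array([-np.sin(t),np.cos(t),0])
plg=np.r_[(g[:2]+[.6495,-.0302])/2,0]
O=((plg-.025*X-.058*Y)+(np.r_[oc,0]-.0075*X))/2
C=O+.025*X+.029*Y
print('yaw',yaw,'O',O,'TCP xy',C,'plunger pred',O+.025*X+.058*Y,'nest',O-.059*X)
q=None
for s in(1,-1):
    o=R.from_matrix(np.c_[-s*np.cross([0,0,1],Y)*-1,s*Y,[0,0,-1]])
    m=o.as_matrix(); m[:,0]=np.cross(m[:,1],m[:,2]); o=R.from_matrix(m).as_quat()
    j=ik([C[0],C[1],.15],o);print(s,j)
    if j is not None and (q is None or abs(j[5])<abs(q[0][5])): q=(j,o,s)
np.savez('plan.npz',C=C,o=q[1],X=X,Y=Y,O=O,s=q[2])
E
python3 mv.py
```

```text
yaws -72.18670792522454 -68.00310904012619 -69.61749310103335 orange len 0.0753341636510779 g [ 0.65176645 -0.03130005  0.056     ] span 0.05824769546503376
yaw -69.93577002212803 O [ 0.58875172 -0.02726038  0.        ] TCP xy [ 0.6245685  -0.04079396  0.        ] plunger pred [ 0.65180845 -0.03084484  0.        ] nest [0.56851039 0.02815883 0.        ]
1 [-2.46108740e-01  2.88499707e-01  1.68888376e+00 -4.44089210e-16
  1.16420919e+00 -5.96295615e-01]
-1 [-2.46108740e-01  2.88499707e-01  1.68888376e+00 -4.44089210e-16
  1.16420919e+00  2.54529704e+00]
```

```bash
python3 - <<'E'
from h import *
P=np.load('plan.npz');C=P['C']
bot.move_pose([C[0],C[1],.16],P['o']); claw.command_gripper(.044,20)
for n in('top','side'):cap(n,'b')
s=get_state();print(s['clock'],s['tool_pos'],s['opening'],s['wrist_force'],c:=ray('top',236+145.5/6,145+297/6,.065))
S=[]
for n,b in(('top',(200,130,370,240)),('side',(150,70,310,250))):
    im=np.load(n+'_b.npz')['im'][b[1]:b[3],b[0]:b[2]];S.append(cv2.resize(im,(int(im.shape[1]*500/im.shape[0]) if n=='side' else 400,500 if n=='side' else 259),interpolation=2))
h=np.zeros((500,S[0].shape[1]+S[1].shape[1],3),np.uint8);h[:259,:S[0].shape[1]]=S[0];h[:,S[0].shape[1]:]=S[1][:500]
print(h.shape);cv2.imwrite('pics/b.png',h[:,:799,::-1])
E
```

```text
3.0 [ 0.62457135 -0.04079774  0.16000864] 0.043873667996991404 [-0.00698553 -0.68778307  0.08244091] [0.57081895 0.02522617 0.065     ]
(500, 844, 3)
```

View pics/b.png

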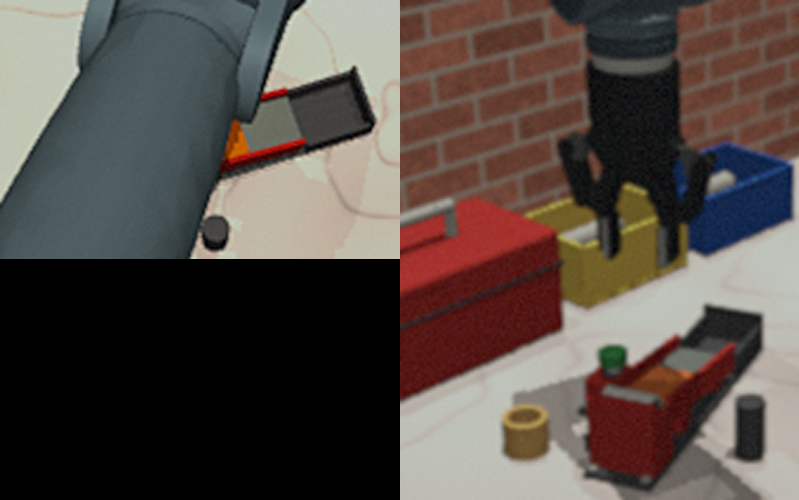

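From the side, the two fingers straddle the line above the plunger and the chute, with tips at crop (608,258) and (668,265). The wrist blocks the top view. I'll go lower and check the alignment.

```bash
python3 - <<'E'
from h import *
P=np.load('plan.npz');C,X,Y,O=P['C'],P['X'],P['Y'],P['O']
print(bot.move_l([C[0],C[1],.084],rate=.08,contact_N=4))
im,d=cap('side','c');W=world('side',d)-O
E=np.stack([W@X,W@Y,W[...,2]],-1)
dark=(im.max(-1)<70)&(d>0)&(abs(E[...,0]-25)<25)&(abs(E[...,1]-29)<60)
E*=1000
dark=(im.max(-1)<75)&(d>0)&(abs(E[...,0]-25)<22)&(E[...,2]>58)&(E[...,2]<95)
for lo,hi in((-25,29),(29,90)):
    m=dark&(E[...,1]>lo)&(E[...,1]<hi);print(m.sum(),np.round(np.percentile(E[m],[3,50,97],axis=0),1).tolist())
s=get_state();print(s['clock'],s['tool_pos'],s['wrist_force'])
cv2.imwrite('pics/c.png',cv2.resize(im[130:250,170:310],None,fx=5,fy=5,interpolation=2)[:,:,::-1])
E
```

```text
False
35 [[13.4, -7.9, 74.3], [19.5, -3.1, 87.7], [28.9, 0.7, 94.3]]
36 [[13.0, 48.9, 77.1], [21.5, 50.3, 88.8], [33.6, 61.2, 94.8]]
4.15 [ 0.62516538 -0.04094783  0.08485119] [-0.70492969  0.62416582  0.31480605]
```

View pics/c.png

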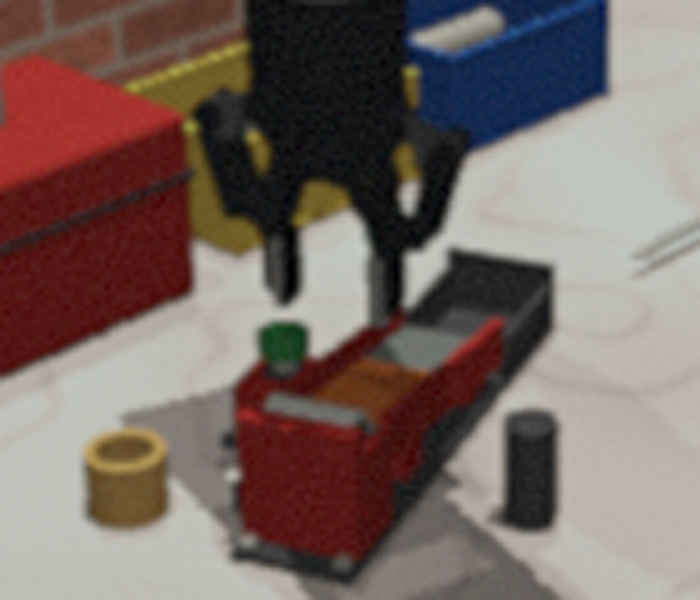

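The tips stand about 75 mm high, over the plunger (crop 283,300) and the chute (crop 388,320). I'll press now.

```bash
python3 - <<'E'
from h import *
P=np.load('plan.npz');C,X,Y,O=P['C'],P['X'],P['Y'],P['O']
def p(t): s=get_state();print(t,s['clock'],s['tool_pos'],np.round(s['wrist_force'],1),np.round(s['ft_torque'],2),s['opening'])
print(bot.move_l([C[0],C[1],.066],rate=.05,contact_N=3));p('touch')
print(bot.move_l([C[0],C[1],.045],rate=.02,contact_N=14));p('press')
bot.sleep(.7);p('hold')
im,d=cap('side','d')
cv2.imwrite('pics/d.png',cv2.resize(im[130:250,170:310],None,fx=5,fy=5,interpolation=2)[:,:,::-1])
E
```

```text
True
touch 4.5833 [ 0.62460088 -0.04078278  0.06493807] [-1.1 -0.5  3.8] [ 0.06  0.   -0.04] 0.044047382286339865
True
press 5.1333 [ 0.62478996 -0.04080016  0.05801594] [-3.9  1.2  5.5] [0.02 0.38 0.02] 0.043958119931087516
hold 5.8333 [ 0.62483364 -0.04082467  0.05794466] [-2.4 -0.3  6.5] [0.04 0.33 0.06] 0.04423126385086814
```

View pics/d.png

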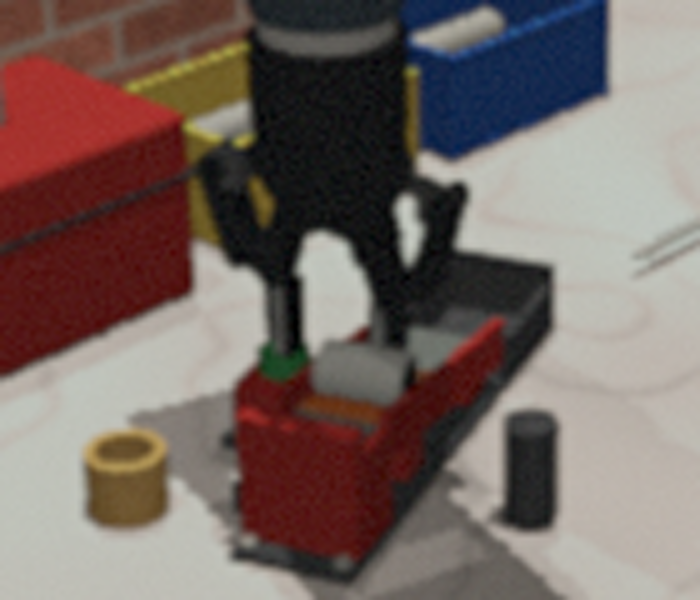

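The stub has popped out and rests against the chute finger (crop 362,372). The knock from it ended the move at about 7.5 mm of plunger travel, so I'll press on to the hard stop.

```bash
python3 - <<'E'
from h import *
P=np.load('plan.npz');C,X,Y,O=P['C'],P['X'],P['Y'],P['O']
def p(t): s=get_state();print(t,s['clock'],s['tool_pos'],np.round(s['wrist_force'],1),np.round(s['ft_torque'],2))
print(bot.move_l([C[0],C[1],.046],rate=.01,contact_N=14));p('press')
bot.sleep(.8);p('hold')
im,d=cap('side','e');W=world('side',d)-O;E=1000*np.stack([W@X,W@Y,W[...,2]],-1)
g=cv2.inRange(cv2.cvtColor(im,cv2.COLOR_RGB2HSV),(45,100,20),(90,255,255))>0
g&=(d>0)&(abs(E[...,1]-58)<25);print('plunger',np.round(np.percentile(E[g],[5,50,95],axis=0),1).tolist())
b=(im.min(-1)>75)&(d>0)&(abs(E[...,1])<24)&(abs(E[...,0])<40)&(E[...,2]>52)
print('stub',b.sum(),np.round(np.percentile(E[b],[3,50,97],axis=0),1).tolist())
cv2.imwrite('pics/e.png',cv2.resize(im[130:250,170:310],None,fx=5,fy=5,interpolation=2)[:,:,::-1])
E
```

```text
True
press 6.3333 [ 0.6249045  -0.04083117  0.05809038] [-2.4 -0.2  6.4] [0.04 0.37 0.02]
hold 7.1333 [ 0.62488047 -0.04082012  0.05804121] [-4.   1.1  6.1] [0.05 0.31 0.02]
plunger [[12.6, 45.1, 38.4], [16.9, 52.0, 44.9], [26.6, 60.3, 48.5]]
stub 289 [[-15.6, -22.0, 53.9], [-4.5, 2.0, 69.8], [21.3, 21.6, 239.9]]
```

View pics/e.png

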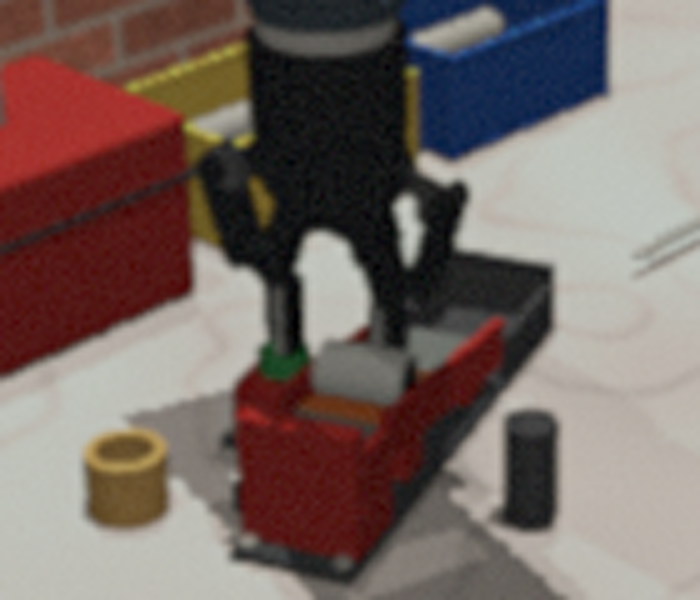

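The tool stopped at the same height twice. The first touch, 3.8 N at z=0.065, was already partway down, so z=0.058 is the hard stop. The contact stop then relaxed the push to about 6 N. I'll hold a firmer push with a small overtravel target.

```bash
python3 - <<'E'
from h import *
P=np.load('plan.npz');C,X,Y,O=P['C'],P['X'],P['Y'],P['O']
def p(t): s=get_state();print(t,s['clock'],s['tool_pos'],np.round(s['wrist_force'],1),np.round(s['ft_torque'],2));return s['wrist_force'][2]
for z in(.0572,.0563,.0554,.0545):
    bot.move_l([C[0],C[1],z],rate=.01);bot.sleep(.3)
    if p(z)>15:break
pts=[]
for k in range(2):
    im,d=cap('side',f'f{k}');W=world('side',d)-O;E=1000*np.stack([W@X,W@Y,W[...,2]],-1)
    b=(im.min(-1)>75)&(d>0)&(abs(E[...,1])<24)&(abs(E[...,0])<40)&(E[...,2]>52)&(E[...,2]<80)
    print('stub',b.sum(),np.round(np.percentile(E[b],[3,50,97],axis=0),1).tolist());bot.sleep(1.)
p('end')
cv2.imwrite('pics/f.png',cv2.resize(im[130:250,170:310],None,fx=5,fy=5,interpolation=2)[:,:,::-1])
E
```

```text
0.0572 7.7333 [ 0.62484137 -0.04082653  0.05790794] [-1.9  0.8  7.3] [0.13 0.17 0.01]
0.0563 8.2833 [ 0.62492631 -0.04082929  0.05780885] [-5.1  0.5 12.3] [0.22 0.6  0.08]
0.0554 8.8333 [ 0.62504034 -0.04083436  0.05772216] [-8.1  0.2 18.1] [0.37 0.94 0.09]
stub 176 [[-13.8, -21.3, 53.7], [-8.5, -0.2, 65.3], [6.3, 19.8, 71.4]]
stub 180 [[-14.0, -21.0, 53.1], [-8.1, -0.6, 65.5], [10.1, 19.4, 71.5]]
end 10.9333 [ 0.62503688 -0.04084782  0.05770098] [-7.8  1.6 16.9] [0.31 0.92 0.09]
```

View pics/f.png

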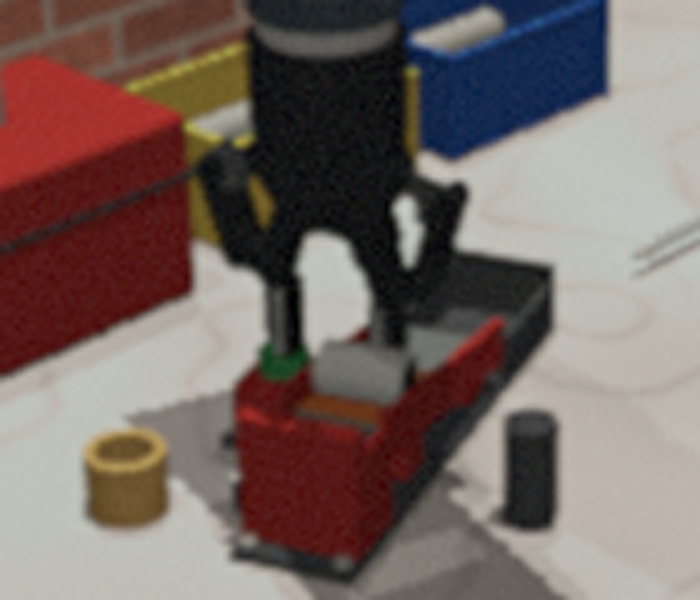

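The push is steady at 17 N against a hard stop, with only about 0.1 mm of movement per 6 N. The moment matches contact on the plunger side. The stub lies still on the orange stretch at x≈-1 mm (crop 362,372), and the coupling and nipple haven't moved.

```bash
python3 -c "
from h import *
print(job.finish_job())"
```

```text
the job is handed in; nothing more can be done
None
```

The job is handed in at about 11 s on the robot's clock, with the plunger held against its hard stop at about 17 N and the popped-out stub lying still against the other finger on the orange stretch; the verdict was not shown to me.

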